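# Put the dye away in the light-tight box

### The arm

A 6-joint arm with a two-finger parallel gripper is mounted at the origin on the work surface; the furniture and walls round the work are solid. World frame = base frame: x ahead of the robot, y to its left, z up, the work surface at z = 0. Lengths are in m, angles in rad, forces in N, time in s.
With the tool pointing down it reaches from about 0.3 to 0.75 m from the base axis. Payload 8.5 kg.
Tool frame: the origin (TCP) lies midway between the tips of the shut fingers; the grasp point (between the pads) lies 19 mm behind it; z points along the fingers, y is the line along which they close (so a half turn about z gives the same grasp; the last joint's range is limited). The gripper opens to 88 mm and grips with 3 to 60 N. Pads are 18 mm wide; open, the fingers measure 123 mm over their backs; the gripper's body (75 mm by 187 mm) begins 45 mm behind the grasp point.
Start: joints at [-1.405, 0.381, 1.297, -0, 1.464, -0.215], TCP at [0.204, -0.511, 0.239] pointing down, gripper open.
Joint ranges: [-3.11, 3.11], [-0.89, 2.33], [0.22, 2.48], [-1.42, 4.56], [0.17, 2.85], [-2.88, 2.88]. Speed limits (rad/s): [2.39, 2.39, 3.14, 3.14, 3.14, 3.14].

### API

Orientations are given as a unit quaternion [x, y, z, w].
In Python, from cell import r, capture, camera_params, boxes_of, trace, place_of gives the robot as it stands. The module is installed in compiled form; this text tells all that it offers.
- The arm moves only by the shell command python3 -m creep 'ROWS'. ROWS is JSON, a list of rows, each a list of 7 numbers: the shift along the world's x, y, z each as a share of 12 cm, from -1 to 1, then the turn, a rotation vector about the world's x, y, z each as a share of pi rad, from -1 to 1, then the closure, from -1 (fully open) to 1 (shut). A call has 1 to 20 rows; each row is the pose to reach, as a shift and turn from the pose commanded when the call began, turning the shorter way round; what a row does not reach only later rows make up. A row lasts 1/8 s, in which the tool goes at most 62.5 mm and 10.7 degrees, less where a joint would pass 70% of its speed; a pose out of reach is approached as far as the arm can. A call with a number of a shift or a turn outside -1 to 1 is refused whole. A call with a gripper value outside its range is refused whole. The fingers move at their own pace and stop on an object; the grip force is fixed at half the most. Time passes only in rows, so rows that repeat a pose let the fingers close. It gives the time, the measured TCP pose, the force, the opening and the grip force at its end, in the units of the state.
- r.get_state(): the state, without advancing time (a new reading comes with each control period).
- capture(name): name is "scene" or "top"; returns the picture (400x640x3 uint8, red, green, blue); there is no depth.
- camera_params(name): a dict with "fx", "fy", "cx", "cy" (pixels), "eye" and "rotation" of the camera in the world. Camera axes: x right, y down, z forward; pixel columns grow to the right and rows downward; lengths in m; the calibration is good to about 2 mm. A picture is of the moment at which its call begins. camera_params takes no time and is no camera call.
- r.sign_off(): hands the job in; it is judged then, once.
Trained networks look in the newest picture that a camera, given by its name, has taken for a name from the list of things; names that differ only in an ending like _2 or _b are one class to them, and where a whole thing is asked for, a point or a joint stands for the part that bears it (a point fixed in the world has none). Each returns a list of dicts, best first, with "conf" (0 to 1); they miss things now and then, are a little off and sometimes report something else, mostly with a low value. They report only what shows in the picture. A call takes as long as a camera call. They do not tell look-alikes from the thing itself.
- boxes_of(name, camera): "position" ([x, y, z] in m, in world coordinates, good to about 4 mm: the middle of the surface that is visible of it).
- trace(name, camera): "pixels" (400x640 bool, what is visible of it).
- place_of(name, camera): "position" ([x, y, z] in m, in world coordinates, good to about 4 mm: a listed point, or the origin of a listed thing).
The state is a dict: "time": time; "joint_pos": joint angles; "dq": joint speeds; "tau": joint torques, N m; "ee_pos": TCP position; "tool_rot": TCP orientation; "contact_force": force on the tool from outside, world axes, zero at the start; "moment": the same for the moment, N m; "gripper_width": opening from 0.0 (shut) to 1.0 (fully open); "finger_force": force on a finger pad.
Only numpy, scipy, OpenCV 4.12 (cv2) and the standard library are available. Lean on these libraries where they do the work, as an engineer would, in place of code of your own. Each camera call takes 0.05 s, during which the arm holds its last target. There are 200 camera calls.

### The job

Put the orange dye bottle with the black cap away in the light-tight storage box: stand it upright in the free bay beside the vial, then close the blue lid fully, and last swing the red-handled clamp all the way round over the lid's front tab. Leave the vial standing in its bay, and leave the white water bottle and the petri dish where they are.

Things in the scene. Friction and masses are not known exactly. Their poses are not given: they have to be found in the camera images.
- dark_box: White box fixed to the bench, 64 (x) x 136 (y) x 34 mm high; two open bays 48 x 48 mm, centres at y = +34 (free) and -34 mm (holds the vial), floors 5 mm, rims 34 mm above the bench. Origin: centre of the underside; x points from clamp to lid hinge, z up. A tongue 36 mm wide, 6 mm high runs in front to x = -102 mm with the clamp post at x = -82 mm. Blue lid hinged on the far (+x) rim.
- free_bay (a point): Centre of the floor of the free bay, 29 mm below the bay's rim; axes as the box.
- lid_hinge (a point): Middle of the lid's hinge line (it runs along the box's y), at x = +32 mm, z = 34 mm in the box frame; axes as the box, does not move with the lid.
- lid (a joint): Angle of the blue lid (rad): 0 shut, 2.2 swung fully open over the far side. A hood 64 x 136 x 44 mm, top 78 mm above the bench when shut. Stiff hinge: stays at any angle, 1 to 2 N on the tab moves it. The tab, 44 mm wide, 4 mm thick, juts out midway on the free edge, 64 to 93 mm from the hinge line, level with the rim (shut: top 38 mm above the bench, pointing at the clamp).
- lid_tab (a point): Point on the outer (when shut: top) face of the lid's tab, in its middle, 80 mm from the hinge line; moves with the lid. Its z axis points out of that face.
- clamp (a joint): Angle of the swing clamp (rad) about the upright post: 0 is shut (the steel bar points from the post at the box and lies over the lid's tab), up to 1.5 is open (the bar points to the box's +y side). To shut it, turn it clockwise seen from above. It stays where it is left.
- clamp_grip (a point): On the clamp's axis, middle of its red grip, 62 mm above the bench. The grip is an upright fin centred on the axis, 40 mm long along the bar, 10 mm thick, from 45 to 69 mm above the bench. The steel bar (14 mm wide, 40 to 45 mm above the bench) reaches 44 mm from the axis along this point's +x.
- dye_bottle: Small orange bottle with a black cap, 34 mm in diameter, 62 mm tall, about 70 g, standing on the bench. Origin: centre of the underside, z up.
- vial: Small clear-white vial with a white cap, 21 mm in diameter, 45 mm tall, standing loose in the box's bay at -y. Origin: centre of the underside, z up.
- water_bottle: White bottle with a white cap, 48 mm in diameter, 105 mm tall, a bystander. Origin: centre of the underside.
- petri_dish: Round white petri dish, 94 mm in diameter, 16 mm high, a bystander. Origin: centre of the underside.
Not all that is in view belongs to the job. There is more than one size of the dark_box; the job needs the larger.

How it is judged:
By the outcome, as a careful person would: the job done as asked, in the order asked, and still so for the second after the job is handed in, with the robot touching nothing.
It also fails if it takes over 72 s, if anything falls off the work surface, if the arm or the gripper's body presses on something with over 40 N, if the wrist force passes 120 N, or if a joint passes its speed limit or range.

## Working session

There is one attempt and no reset: what is moved stays moved. The work goes in short steps, Python scripts to look and compute and a shell command to move; the robot and the scene stay as the last step left them, time stands still between calls to the robot, and variables do not carry over. Pictures are saved under pics/ and viewed, at most 10 in all, crops included, and the job is handed in when it is done.

```bash
mkdir -p pics; cat > h.py <<'E'
import numpy as np, cv2
from cell import r, capture, camera_params, boxes_of, trace, place_of
def snap(cam,fn,crop=None,scale=1):
    im=capture(cam)
    if crop: im=im[crop[1]:crop[3],crop[0]:crop[2]]
    im=cv2.resize(im,None,fx=scale,fy=scale,interpolation=cv2.INTER_CUBIC)
    cv2.imwrite('pics/'+fn,im[:,:,::-1])
def proj(cam,p):
    c=camera_params(cam);R=np.array(c['rotation']);q=R.T@(np.array(p)-np.array(c['eye']))
    return np.round([c['fx']*q[0]/q[2]+c['cx'],c['fy']*q[1]/q[2]+c['cy']],1)
def ray(cam,uv,z):
    c=camera_params(cam);R=np.array(c['rotation']);d=R@np.array([(uv[0]-c['cx'])/c['fx'],(uv[1]-c['cy'])/c['fy'],1]);e=np.array(c['eye'])
    return e+d*(z-e[2])/d[2]
E
python3 - <<'E'
from h import *
snap('scene','s0.png'); snap('top','t0.png')
for c in('scene','top'):
    p=camera_params(c);print(c,p['fx'],p['cx'],p['cy'],np.round(p['eye'],3),np.round(p['rotation'],3).tolist())
    for n in('dark_box','free_bay','lid_hinge','lid_tab','clamp_grip','dye_bottle','vial','water_bottle','petri_dish'):
        print(n,[(np.round(d['position'],3).tolist(),round(float(d['conf']),2),proj(c,d['position']).tolist()) for d in place_of(n,c)])
s=r.get_state();print({k:np.round(v,3).tolist() for k,v in s.items()})
E
```

```text
scene 516.0915360162148 321.1738082263916 193.8373331876583 [-0.022  0.952  0.669] [-0.215, 0.839, -0.485, 0.122]Traceback (most recent call last):
  File "<stdin>", line 6, in <module>
  File "h.py", line 9, in proj
    c=camera_params(cam);R=np.array(c['rotation']);q=R.T@(np.array(p)-np.array(c['eye']))
                                                     ~~~^^~~~~~~~~~~~~~~~~~~~~~~~~~~~~~~~
ValueError: matmul: Input operand 1 has a mismatch in its core dimension 0, with gufunc signature (n?,k),(k,m?)->(n?,m?) (size 3 is different from 4)
```

```bash
sed -i "s/R=np.array(c\['rotation'\])/R=Rot.from_quat(c['rotation']).as_matrix()/; 1a from scipy.spatial.transform import Rotation as Rot" h.py
python3 - <<'E'
from h import *
snap('top','t0.png')
for c in('scene','top'):
    p=camera_params(c);print(c,p['fx'],np.round(p['eye'],3),np.round(Rot.from_quat(p['rotation']).as_matrix(),2).tolist())
    for n in('dark_box','free_bay','lid_hinge','lid_tab','clamp_grip','dye_bottle','vial','water_bottle','petri_dish'):
        print(n,[(np.round(d['position'],3).tolist(),round(float(d['conf']),2),proj(c,d['position']).tolist()) for d in place_of(n,c)])
s=r.get_state();print({k:np.round(v,3).tolist() for k,v in s.items()})
E
```

```text
scene 516.0915360162148 [-0.022  0.952  0.669] [[-0.88, -0.24, 0.41], [-0.48, 0.44, -0.76], [0.0, -0.87, -0.5]]
dark_box [([0.522, -0.253, 0.004], 0.91, [354.9, 164.5]), ([0.404, -0.098, 0.004], 0.69, [370.8, 199.0])]
free_bay [([0.405, -0.07, 0.006], 0.69, [366.0, 203.1]), ([0.515, -0.219, 0.002], 0.68, [352.0, 170.4])]
lid_hinge [([0.551, -0.243, 0.033], 0.96, [344.7, 154.6]), ([0.424, -0.096, 0.021], 0.63, [363.8, 191.6])]
lid_tab [([0.364, -0.093, 0.025], 0.8, [385.4, 196.4]), ([0.581, -0.244, 0.108], 0.75, [335.8, 128.0])]
clamp_grip [([0.336, -0.099, 0.049], 0.55, [397.7, 189.8]), ([0.363, 0.119, 0.002], 0.51, [347.8, 248.6]), ([0.437, -0.26, 0.059], 0.41, [384.7, 152.3])]
dye_bottle [([0.526, 0.115, -0.002], 0.69, [285.2, 229.1])]
vial [([0.532, -0.282, 0.01], 0.45, [356.0, 158.2]), ([0.361, 0.122, 0.001], 0.23, [347.9, 249.9]), ([0.437, -0.26, 0.061], 0.2, [384.9, 151.8])]
water_bottle [([0.403, 0.285, -0.0], 0.8, [292.5, 287.5])]
petri_dish [([0.362, 0.118, 0.004], 0.91, [348.3, 248.0])]
top 474.4906346078756 [0.252 0.03  1.049] [[-0.02, -0.97, 0.23], [-1.0, 0.02, 0.0], [-0.
[... 453 characters left out ...]
([0.434, -0.263, 0.063], 0.55, [472.8, 225.7])]
dye_bottle [([0.526, 0.117, 0.003], 0.82, [295.2, 193.5])]
vial [([0.529, -0.283, 0.003], 0.5, [470.7, 189.8])]
water_bottle [([0.396, 0.282, 0.001], 0.61, [220.9, 252.0]), ([0.529, -0.284, 0.004], 0.28, [471.3, 189.5])]
petri_dish [([0.363, 0.122, 0.003], 0.56, [292.8, 265.6])]
{'time': 1.1, 'joint_pos': [-1.405, 0.381, 1.297, -0.0, 1.464, -0.215], 'dq': [0.0, -0.001, 0.001, 0.001, -0.002, -0.001], 'tau': [-0.001, -43.781, -22.473, 0.071, 0.031, -0.0], 'ee_pos': [0.204, -0.511, 0.239], 'tool_rot': [0.982, 0.189, -0.0, -0.0], 'contact_force': [0.228, -0.002, 0.439], 'moment': [-0.01, -0.022, -0.068], 'finger_force': 0.0, 'gripper_width': 1.001}
```

View pics/s0.png

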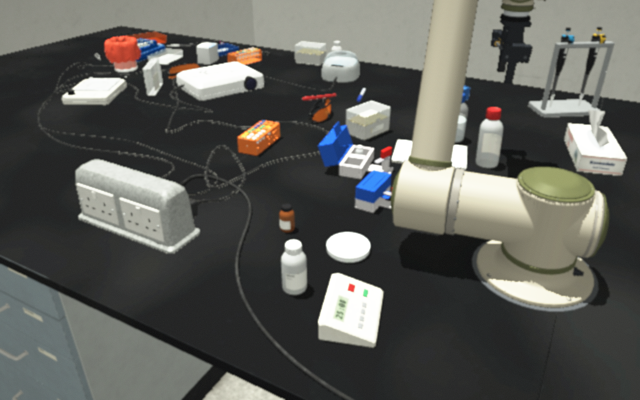

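View pics/t0.png

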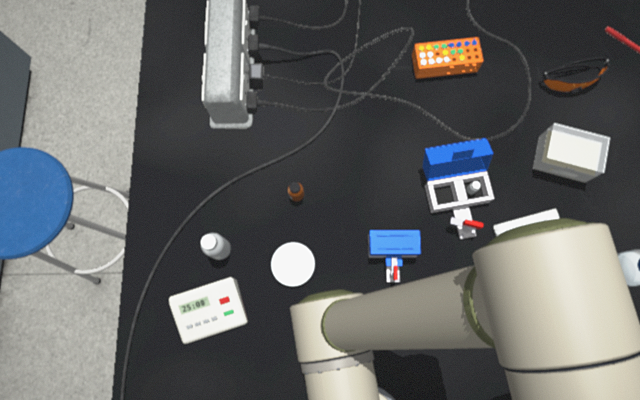

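The candidates for each item:
- **Dye bottle:** the only orange bottle with a black cap is at scene (287,218) / top (296,192). The red-capped white bottle at scene (490,140), the orange racks at (259,137) and the white water bottle at (293,268) don't match.
- **Box:** the large open one is at top (458,190), with the vial in its right-hand bay. The small shut look-alike is at top (395,245).

I choose the orange bottle and the large open box, and check both in one close crop.

```bash
cat > fit.py <<'E'
from h import *
def boxpt(pose,p):
    x,y,t=pose;c,s=np.cos(t),np.sin(t);return [x+c*p[0]-s*p[1],y+s*p[0]+c*p[1],p[2]]
E
python3 - <<'E'
from fit import *
ims=[]
pose=(0.523,-0.252,0.2)
for cam,cr in (('top',(415,130,495,245)),('top',(275,170,320,215)),('scene',(310,115,400,190)),('scene',(265,195,310,240))):
    im=capture(cam)[:,:,::-1].copy();s=5
    big=cv2.resize(im[cr[1]:cr[3],cr[0]:cr[2]],None,fx=s,fy=s,interpolation=cv2.INTER_CUBIC)
    for p in [(-.032,-.068,.034),(-.032,.068,.034),(.032,.068,.034),(.032,-.068,.034),(-.102,-.018,.006),(-.102,.018,.006),(-.082,0,.062),(-.032,-.068,0),(-.032,.068,0)]:
        u=proj(cam,boxpt(pose,p)); cv2.circle(big,tuple(int(v) for v in ((u[0]+.5-cr[0])*s,(u[1]+.5-cr[1])*s)),3,(0,255,0),1)
    ims.append(big)
W=np.zeros((600,800,3),np.uint8)
W[:575,:400]=ims[0];W[:375,400:800]=ims[2][:,25:425];W[375:600,400:600]=ims[1][:,:200];W[375:600,600:800]=ims[3][:,:200]
cv2.imwrite('pics/c1.png',W)
E
```

```text
(no output)
```

View pics/c1.png

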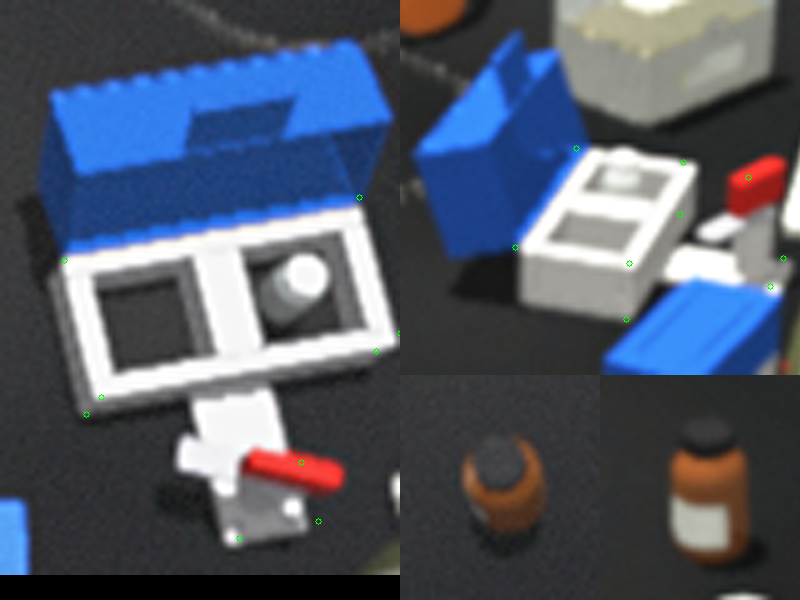

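The crops show an orange bottle with a black cap and a white label, and the big box with an empty left bay (155,315 in the crop) and the vial in the right one. The clamp bar points left and a bit toward the box. I fit the box pose from the corners next.

```bash
python3 - <<'E'
from fit import *
from scipy.optimize import least_squares
T=lambda a:(a[0]/5+415-.5,a[1]/5+130-.5); S=lambda a:((a[0]-400)/5+315-.5,a[1]/5+115-.5)
obs=[('top',(-.032,.068,.034),T((97,400))),('top',(-.032,-.068,.034),T((396,343))),('top',(.032,-.068,.034),T((362,207))),('top',(.032,.068,.034),T((64,253))),
('top',(-.102,.018,.006),T((228,544))),('top',(-.102,-.018,.006),T((308,527))),
('scene',(-.032,.068,.034),S((633,268))),('scene',(-.032,-.068,.034),S((697,165))),('scene',(.032,.068,.034),S((522,240))),('scene',(-.032,.068,0),S((628,318)))]
f=lambda p:np.concatenate([np.array(proj(c,boxpt(p,q)))-u for c,q,u in obs])
s=least_squares(f,(0.523,-.252,.15),loss='soft_l1',f_scale=1);print(s.x.round(4),s.fun.reshape(-1,2).round(1).tolist())
P=s.x
for n,p in dict(bay=(0,.034,.005),vial=(0,-.034,.005),clamp=(-.082,0,.062),hinge=(.032,0,.034)).items():print(n,np.round(boxpt(P,p),4))
a,b=ray('top',T((345,476)),.062),ray('top',T((245,455)),.062);d=b-a;print('fin',a.round(3),b.round(3),'clamp angle',np.arctan2(d[1],d[0])-P[2])
for nm,e in(('bar',(182,452)),):print(ray('top',T(e),.045).round(3))
b=np.mean([d['position'] for c in('top','scene') for d in place_of('dye_bottle',c)[:1]],axis=0);print('bottle',b.round(4))
E=[ (c,n) for c in('top','scene') for n in('lid_tab','clamp_grip')]
for c,n in E:print(c,n,[np.round(d['position'],3).tolist() for d in place_of(n,c)])
# bottle from traces: cap-top blob
for c in('top','scene'):
    d=trace('dye_bottle',c)
    if d:
        m=d[0]['pixels'];v,u=np.nonzero(m);print(c,d[0]['conf'],u.min(),u.max(),v.min(),v.max(),u.mean(),v.mean(),'pred',proj(c,[b[0],b[1],.031]))
E
```

```text
[ 0.523 -0.252  0.15 ] [[-0.1, -1.8], [0.7, -0.4], [0.5, -0.6], [0.4, -0.1], [0.0, -1.1], [-0.2, -0.4], [-2.1, -0.9], [-1.8, -0.2], [-2.4, 1.0], [-1.6, 0.2]]
bay [ 0.5179 -0.2184  0.005 ]
vial [ 0.5281 -0.2856  0.005 ]
clamp [ 0.4419 -0.2643  0.062 ]
hinge [ 0.5546 -0.2472  0.034 ]
fin [ 0.436 -0.286  0.062] [ 0.446 -0.244  0.062] clamp angle 1.1904632932325399
[ 0.451 -0.222  0.045]
bottle [0.5267 0.1144 0.0015]
top lid_tab [[0.368, -0.097, 0.028], [0.583, -0.24, 0.108]]
top clamp_grip [[0.437, -0.268, 0.061], [0.34, -0.096, 0.049], [0.364, 0.124, 0.004]]
scene lid_tab [[0.366, -0.095, 0.024], [0.582, -0.244, 0.108]]
scene clamp_grip [[0.338, -0.097, 0.049]]
top 0.51 288 303 183 201 295.6570247933884 191.62396694214877 pred [295.3 190.2]
scene 0.8 280 294 203 231 286.9384615384615 217.53076923076924 pred [284.8 216.9]
```

```bash
sed -i 's/return np.round(\(\[c.*\]\),1)/return np.array(\1)/' h.py; python3 - <<'E'
from fit import *
from scipy.optimize import least_squares
T=lambda a:(a[0]/5+415-.5,a[1]/5+130-.5); S=lambda a:((a[0]-400)/5+315-.5,a[1]/5+115-.5)
obs=[('top',(-.032,.068,.034),T((97,400))),('top',(-.032,-.068,.034),T((396,343))),('top',(.032,-.068,.034),T((362,207))),('top',(.032,.068,.034),T((64,253))),
('top',(-.102,.018,.006),T((228,544))),('top',(-.102,-.018,.006),T((308,527))),
('scene',(-.032,.068,.034),S((633,268))),('scene',(-.032,-.068,.034),S((697,165))),('scene',(.032,.068,.034),S((522,240))),('scene',(-.032,.068,0),S((628,318)))]
for o in (obs,obs[:6],obs[6:]):
    f=lambda p:np.concatenate([proj(c,boxpt(p,q))-u for c,q,u in o])
    s=least_squares(f,(0.523,-.252,.15));print(s.x.round(4),s.fun.reshape(-1,2).round(1).tolist())
    P=s.x
    for n,p in dict(bay=(0,.034,.005),clamp=(-.082,0,.062),hinge=(.032,0,.034)).items():print(n,np.round(boxpt(P,p),4))
m=[trace('dye_bottle',c)[0]['pixels'] for c in('top','scene')]
o=[]
for c,k in zip(('top','scene'),m):
    v,u=np.nonzero(k);o.append((c,((u.min()+u.max())/2,(v.min()+v.max())/2)))
for oo in(o,o[:1],o[1:]):
    s=least_squares(lambda p:np.concatenate([proj(c,[p[0],p[1],.031])-u for c,u in oo]),(.526,.115));print('bottle',s.x.round(4))
E
```

```text
[ 0.5203 -0.2516  0.1607] [[0.1, -0.3], [0.7, 0.5], [0.2, 0.3], [0.2, 1.4], [0.4, 0.1], [0.2, 0.7], [-1.0, -0.6], [-1.2, -0.0], [-1.4, 1.4], [-0.5, 0.5]]
bay [ 0.5148 -0.218   0.005 ]
clamp [ 0.4393 -0.2647  0.062 ]
hinge [ 0.5519 -0.2465  0.034 ]
[ 0.5213 -0.2511  0.1591] [[-0.2, -0.8], [0.4, 0.1], [-0.0, -0.1], [-0.0, 0.9], [0.1, -0.3], [-0.1, 0.3]]
bay [ 0.5159 -0.2175  0.005 ]
clamp [ 0.4403 -0.2641  0.062 ]
hinge [ 0.5529 -0.246   0.034 ]
[ 0.5182 -0.2552  0.1443] [[-0.2, -0.9], [0.3, -0.2], [-0.4, 0.9], [0.3, 0.2]]
bay [ 0.5133 -0.2215  0.005 ]
clamp [ 0.437 -0.267  0.062]
hinge [ 0.5498 -0.2506  0.034 ]
bottle [0.5222 0.1135]
bottle [0.5226 0.114 ]
bottle [0.5222 0.1123]
```

```bash
M="python3 -m creep"
$M '[[0.444,0.867,0,0,0,-0.072,-1],[0.444,0.867,0,0,0,-0.072,-1],[0.444,0.867,0,0,0,-0.072,-1]]'
$M '[[0.444,0.867,0,0,0,0,-1],[0.444,0.867,0,0,0,0,-1],[0.444,0.867,0,0,0,0,-1]]'
$M '[[0.444,0.867,0,0,0,0,-1],[0.444,0.867,0,0,0,0,-1],[0.444,0.867,0,0,0,0,-1]]'
$M '[[0.444,0.867,0,0,0,0,-1],[0.444,0.867,0,0,0,0,-1],[0.444,0.867,0,0,0,0,-1]]'
$M '[[0.444,0.867,0,0,0,0,-1],[0.444,0.867,0,0,0,0,-1],[0.444,0.867,0,0,0,0,-1]]'
$M '[[0.444,0.867,0,0,0,0,-1],[0.444,0.867,0,0,0,0,-1],[0.444,0.867,0,0,0,0,-1],[0.444,0.867,0,0,0,0,-1]]'
```

```text
time: 2.17
ee_pos: [0.2588, -0.404, 0.2393]
tool_rot: [0.997, 0.079, 0.0, 0.0]
contact_force: [0.5, -0.7, 0.4]
gripper_width: 0.998
finger_force: 0.0
time: 2.55
ee_pos: [0.3118, -0.301, 0.2391]
tool_rot: [0.997, 0.079, 0.0, 0.0]
contact_force: [0.5, -0.5, -0.0]
gripper_width: 1.002
finger_force: 0.0
time: 2.92
ee_pos: [0.3652, -0.1976, 0.2389]
tool_rot: [0.997, 0.079, 0.0, 0.0]
contact_force: [-0.6, -0.4, 0.2]
gripper_width: 1.003
finger_force: 0.0
time: 3.3
ee_pos: [0.4187, -0.094, 0.2387]
tool_rot: [0.997, 0.079, 0.0, 0.0]
contact_force: [-0.0, -0.2, -1.0]
gripper_width: 1.0
finger_force: 0.0
time: 3.68
ee_pos: [0.4722, 0.0095, 0.2384]
tool_rot: [0.997, 0.078, 0.0, 0.0]
contact_force: [-0.4, -0.8, -0.3]
gripper_width: 0.998
finger_force: 0.0
time: 4.18
ee_pos: [0.5243, 0.1112, 0.2385]
tool_rot: [0.997, 0.076, -0.0, 0.0]
contact_force: [0.6, -0.8, -0.8]
gripper_width: 0.997
finger_force: 0.0
```

```bash
M="python3 -m creep"
$M '[[0,0.015,-0.9,0,0,0,-1],[0,0.015,-0.9,0,0,0,-1],[0,0.015,-0.9,0,0,0,-1],[0,0.015,-0.9,0,0,0,-1]]'
$M '[[0,0,-0.4,0,0,0,-1],[0,0,-0.8,0,0,0,-1],[0,0,-0.8,0,0,0,-1],[0,0,-0.8,0,0,0,-1],[0,0,-0.8,0,0,0,1],[0,0,-0.8,0,0,0,1],[0,0,-0.8,0,0,0,1],[0,0,-0.8,0,0,0,1],[0,0,-0.8,0,0,0,1],[0,0,-0.8,0,0,0,1],[0,0,-0.8,0,0,0,1],[0,0,-0.8,0,0,0,1]]'
python3 -c "
from h import *
snap('scene','g1.png',(225,110,345,250),4)"
```

```text
time: 4.68
ee_pos: [0.5251, 0.1142, 0.1327]
tool_rot: [0.997, 0.076, 0.001, 0.0]
contact_force: [0.5, -0.3, 0.6]
gripper_width: 1.0
finger_force: 0.0
time: 6.18
ee_pos: [0.5241, 0.1154, 0.0347]
tool_rot: [0.997, 0.077, -0.0, 0.0]
contact_force: [0.1, 0.7, 0.8]
gripper_width: 0.367
finger_force: 30.0
```

View pics/g1.png

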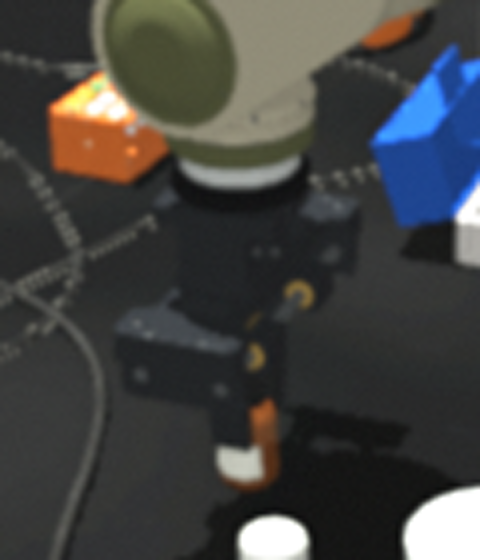

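The bottle is gripped upright by its body at g1 (250,450), opening 32 mm and force 30 N. Now I lift it and carry it over the bay.

```bash
M="python3 -m creep"
$M '[[0,0,0.5,0,0,0,1],[0,0,0.95,0,0,0,1],[0,0,0.95,0,0,0,1],[0,0,0.95,0,0,0,1]]'
$M '[[-0.03,-0.4,0,0,0,0,1],[-0.03,-0.93,0,0,0,0,1],[-0.03,-0.93,0,0,0,0,1],[-0.03,-0.93,0,0,0,0,1]]'
$M '[[-0.03,-0.4,0,0,0,0,1],[-0.03,-0.93,0,0,0,0,1],[-0.03,-0.93,0,0,0,0,1],[-0.03,-0.93,0,0,0,0,1]]'
$M '[[-0.03,-0.4,0,0,0,0,1],[-0.03,-0.93,0,0,0,0,1],[-0.03,-0.93,0,0,0,0,1],[-0.03,-0.93,0,0,0,0,1],[-0.03,-0.93,0,0,0,0,1]]'
python3 - <<'E'
from fit import *
P=(.520,-.2525,.155)
im1=capture('top')[110:260,390:540,::-1];im2=capture('scene')[60:210,290:440,::-1]
cv2.imwrite('pics/p1.png',np.hstack([cv2.resize(i,(400,400),interpolation=cv2.INTER_CUBIC) for i in(im1,im2)]))
s=r.get_state();t=s['ee_pos'];b=np.array(boxpt(P,(0,.034,.039)))
print(t,b,(b-t)/.12)
E
```

```text
time: 6.72
ee_pos: [0.5235, 0.1155, 0.1479]
tool_rot: [0.997, 0.077, -0.001, -0.0]
contact_force: [0.7, -1.2, -0.7]
gripper_width: 0.366
finger_force: 30.0
time: 7.22
ee_pos: [0.5199, 0.0041, 0.1475]
tool_rot: [0.997, 0.077, -0.001, -0.001]
contact_force: [0.4, 0.9, -1.5]
gripper_width: 0.368
finger_force: 30.0
time: 7.72
ee_pos: [0.5167, -0.1063, 0.1482]
tool_rot: [0.997, 0.078, -0.001, -0.001]
contact_force: [-0.0, 0.8, -0.7]
gripper_width: 0.362
finger_force: 30.0
time: 8.35
ee_pos: [0.5135, -0.2173, 0.1488]
tool_rot: [0.997, 0.078, -0.0, -0.0]
contact_force: [-0.1, 0.1, -2.1]
gripper_width: 0.364
finger_force: 30.0
[ 0.51352228 -0.21786329  0.14886354] [ 0.51475108 -0.21890761  0.039     ] [ 0.01024001 -0.00870266 -0.91552953]
```

View pics/p1.png

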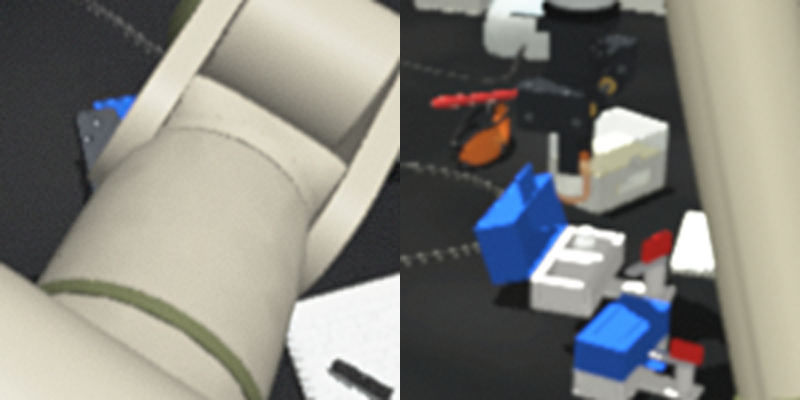

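```bash
M="python3 -m creep"
$M '[[0.01,-0.01,-0.3,0,0,0,1],[0.01,-0.01,-0.55,0,0,0,1],[0.01,-0.01,-0.64,0,0,0,1],[0.01,-0.01,-0.64,0,0,0,1]]'
$M '[[0,0,-0.05,0,0,0,1],[0,0,-0.08,0,0,0,1],[0,0,-0.08,0,0,0,1]]'
python3 - <<'E'
from h import *
snap('scene','p2.png',(300,90,420,190),5)
E
```

```text
time: 8.95
ee_pos: [0.5146, -0.2202, 0.072]
tool_rot: [0.997, 0.077, -0.0, -0.0]
contact_force: [-0.3, -0.0, -0.5]
gripper_width: 0.364
finger_force: 30.0
time: 9.32
ee_pos: [0.5145, -0.2205, 0.0624]
tool_rot: [0.997, 0.077, 0.0, 0.0]
contact_force: [0.2, 0.0, -0.5]
gripper_width: 0.369
finger_force: 30.0
```

View pics/p2.png

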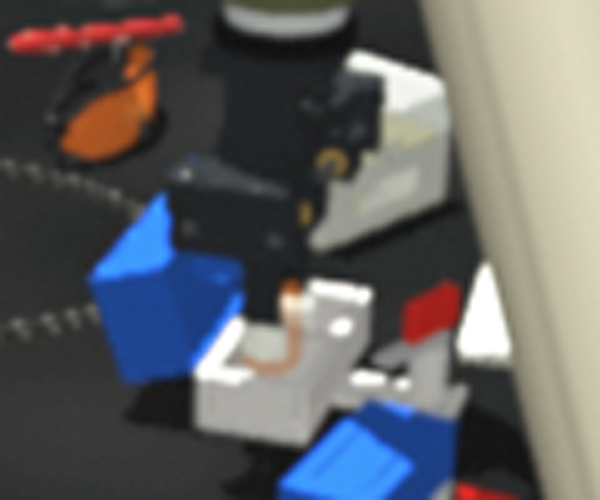

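The bottle base is now below the rim with no contact force. I lower it the rest of the way, looking for touchdown.

```bash
M="python3 -m creep"
$M '[[0,0.01,-0.06,0,0,0,1],[0,0.01,-0.12,0,0,0,1],[0,0.01,-0.16,0,0,0,1],[0,0.01,-0.16,0,0,0,1]]'
$M '[[0,0,-0.015,0,0,0,1],[0,0,-0.03,0,0,0,1],[0,0,-0.03,0,0,0,1]]'
```

```text
time: 9.88
ee_pos: [0.5143, -0.2192, 0.0427]
tool_rot: [0.997, 0.077, -0.0, -0.0]
contact_force: [0.4, -0.2, -0.6]
gripper_width: 0.364
finger_force: 30.0
time: 10.25
ee_pos: [0.5146, -0.2194, 0.0397]
tool_rot: [0.997, 0.077, 0.0, 0.0]
contact_force: [0.7, -0.2, -0.6]
gripper_width: 0.366
finger_force: 30.0
```

```bash
M="python3 -m creep"
$M '[[0,0,0,0,0,0,-0.2],[0,0,0,0,0,0,-0.2],[0,0,0,0,0,0,-0.2],[0,0,0,0,0,0,-0.2],[0,0,0.2,0,0,0,-0.2],[0,0,0.6,0,0,0,-0.2],[0,0,1,0,0,0,-0.2],[0,0,1,0,0,0,-0.2],[0,0,1,0,0,0,-0.2]]'
python3 - <<'E'
from h import *
snap('scene','p3.png',(300,90,420,190),5)
E
$M '[[0.4,-0.08,0,0,0,0,1],[0.75,-0.17,0,0,0,0,1],[0.75,-0.17,0,0,0,0,1],[0.75,-0.17,0,0,0,0,1]]'
```

```text
time: 11.38
ee_pos: [0.5141, -0.2191, 0.1588]
tool_rot: [0.997, 0.077, -0.001, -0.0]
contact_force: [-0.5, -0.5, -0.6]
gripper_width: 0.601
finger_force: 0.0
time: 11.92
ee_pos: [0.6036, -0.2394, 0.1581]
tool_rot: [0.997, 0.077, -0.001, -0.001]
contact_force: [0.1, 0.5, 0.1]
gripper_width: 0.17
finger_force: 0.0
```

View pics/p3.png

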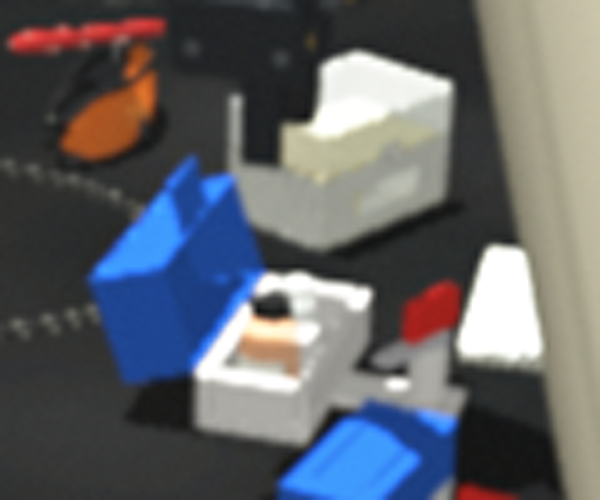

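The bottle stands upright in the free bay (crop 270,325), with the vial's cap visible behind it at (300,285). Next I go behind the tab and swing the lid over.

```bash
M="python3 -m creep"
$M '[[0.05,0.008,0,0,0,0,1],[0.05,0.008,-0.2,0,0,0,1],[0.05,0.008,-0.42,0,0,0,1],[0.05,0.008,-0.42,0,0,0,1]]'
$M '[[-0.12,-0.02,0.03,0,0,0,1],[-0.25,-0.04,0.06,0,0,0,1],[-0.375,-0.058,0.083,0,0,0,1],[-0.375,-0.058,0.083,0,0,0,1]]'
python3 - <<'E'
from h import *
for c in('scene','top'): capture(c);print([np.round(d['position'],3).tolist() for d in place_of('lid_tab',c)])
E
```

```text
time: 12.42
ee_pos: [0.6095, -0.2382, 0.1077]
tool_rot: [0.997, 0.077, -0.002, -0.001]
contact_force: [0.4, -0.4, 1.0]
gripper_width: 0.007
finger_force: 0.0
time: 12.92
ee_pos: [0.5648, -0.2463, 0.121]
tool_rot: [0.997, 0.077, 0.001, 0.001]
contact_force: [0.2, -0.3, -0.4]
gripper_width: 0.004
finger_force: 0.0
[[0.552, -0.249, 0.116], [0.367, -0.096, 0.025]]
[]
```

```bash
M="python3 -m creep"
$M '[[-0.1,-0.015,0,0,0,0,1],[-0.19,-0.03,-0.01,0,0,0,1],[-0.28,-0.043,-0.035,0,0,0,1],[-0.366,-0.057,-0.075,0,0,0,1],[-0.45,-0.07,-0.125,0,0,0,1],[-0.522,-0.081,-0.183,0,0,0,1],[-0.59,-0.091,-0.25,0,0,0,1],[-0.642,-0.1,-0.33,0,0,0,1],[-0.69,-0.107,-0.42,0,0,0,1],[-0.725,-0.113,-0.5,0,0,0,1],[-0.725,-0.113,-0.5,0,0,0,1]]'
python3 - <<'E'
from h import *
capture('scene');print([np.round(d['position'],3).tolist() for d in place_of('lid_tab','scene')])
snap('scene','l1.png',(300,90,420,190),5)
E
```

```text
time: 14.5
ee_pos: [0.478, -0.2591, 0.0582]
tool_rot: [0.997, 0.077, -0.001, -0.001]
contact_force: [0.3, 0.7, 0.0]
gripper_width: 0.005
finger_force: 0.0
[[0.37, -0.096, 0.026], [0.524, -0.251, 0.0]]
```

View pics/l1.png

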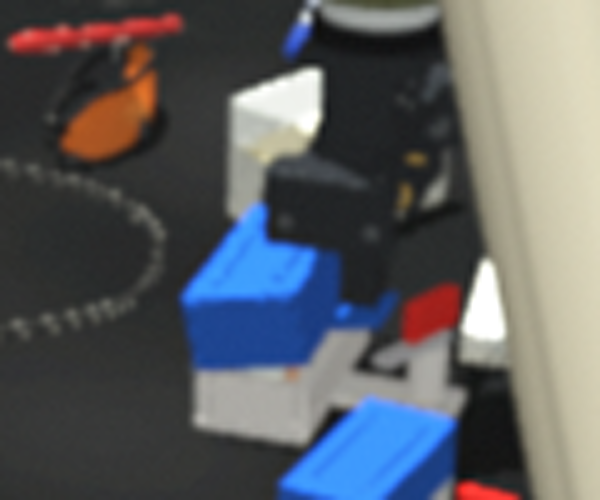

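The lid is about 15° from shut with the finger on the tab (crop 370,305). I press it down.

```bash
M="python3 -m creep"
$M '[[-0.02,-0.003,-0.06,0,0,0,1],[-0.033,-0.005,-0.12,0,0,0,1],[-0.033,-0.005,-0.16,0,0,0,1],[-0.033,-0.005,-0.16,0,0,0,1]]'
$M '[[0,0,-0.015,0,0,0,1],[0,0,-0.03,0,0,0,1],[0,0,-0.03,0,0,0,1]]'
```

```text
time: 15.15
ee_pos: [0.4743, -0.2598, 0.0394]
tool_rot: [0.997, 0.077, -0.0, -0.0]
contact_force: [-0.4, -0.7, -0.3]
gripper_width: 0.008
finger_force: 0.0
time: 15.52
ee_pos: [0.4747, -0.26, 0.0381]
tool_rot: [0.997, 0.077, 0.0, 0.001]
contact_force: [-4.8, 2.8, 18.9]
gripper_width: 0.007
finger_force: 9.2
```

Closed onto its stop: 19 N at the tab with the TCP at 38 mm. I retreat, check the clamp and work out the neighbours' clearance.

```bash
M="python3 -m creep"
$M '[[0,0,0.3,0,0,0,1],[0,0,0.7,0,0,0,1],[0,0,0.92,0,0,0,1],[0,0,0.92,0,0,0,0.1]]'
python3 - <<'E'
from fit import *
P=(.520,-.2525,.155)
print('redcap base',ray('scene',(488,165),0).round(3),'tissue edge',ray('scene',(395,165),0).round(3))
for cam in('scene','top'):
    im=capture(cam);h=cv2.cvtColor(im,cv2.COLOR_RGB2HSV);m=((h[...,0]<8)|(h[...,0]>172))&(h[...,1]>150)&(h[...,2]>90)
    u0=proj(cam,boxpt(P,(-.082,0,.062)));M=np.zeros_like(m);M[int(u0[1])-14:int(u0[1])+14,int(u0[0])-14:int(u0[0])+14]=1
    v,u=np.nonzero(m&M);print(cam,'pred axis',u0.round(1),'n',len(u))
    if len(u)>10:
        print('red centroid',u.mean().round(1),v.mean().round(1),'range',u.min(),u.max(),v.min(),v.max())
        for a in(.9,1.05,1.2,1.35,1.5):
            q=np.array([proj(cam,boxpt(P,(-.082+s*.02*np.cos(a)+t*.005*np.sin(a),s*.02*np.sin(a)-t*.005*np.cos(a),z))) for s in(-1,1) for t in(-1,1) for z in(.045,.069)]).astype(np.float32)
            k=np.zeros(m.shape,np.uint8);cv2.fillConvexPoly(k,cv2.convexHull(np.round(q).astype(np.int32)),1);best=0
            for du in range(-4,5):
                for dv in range(-4,5):
                    kk=np.roll(k,(dv,du),(0,1))>0;i=(kk&m&M).sum()/(kk|(m&M)).sum()
                    if i>best:best,sh=i,(du,dv)
            print(a,round(best,3),sh)
E
```

```text
time: 16.02
ee_pos: [0.4751, -0.2604, 0.1483]
tool_rot: [0.997, 0.077, 0.001, 0.001]
contact_force: [0.1, -0.3, -0.2]
gripper_width: 0.095
finger_force: 0.0
redcap base [ 0.189 -0.443  0.   ] tissue edge [ 0.424 -0.314  0.   ]
scene pred axis [384.9 150.6] n 94
red centroid 385.9 151.9 range 380 391 147 157
0.9 0.614 (0, -1)
1.05 0.667 (0, -1)
1.2 0.696 (1, -1)
1.35 0.756 (1, 0)
1.5 0.615 (0, 0)
top pred axis [473.6 223.6] n 0
```

```bash
M="python3 -m creep"
$M '[[-0.3,-0.04,0,0,0,0.388,0.1],[-0.3,-0.04,0,0,0,0.388,0.1],[-0.3,-0.04,0,0,0,0.388,0.1],[-0.3,-0.04,0,0,0,0.388,0.1],[-0.3,-0.04,0,0,0,0.388,0.1],[-0.3,-0.04,0,0,0,0.388,0.1],[-0.3,-0.04,0,0,0,0.388,0.1],[-0.3,-0.04,0,0,0,0.388,0.1],[-0.3,-0.04,-0.4,0,0,0.388,0.1],[-0.3,-0.04,-0.5,0,0,0.388,0.1],[-0.3,-0.04,-0.5,0,0,0.388,0.1]]'
python3 - <<'E'
from h import *
snap('scene','k1.png',(320,80,440,180),5)
E
```

```text
time: 17.5
ee_pos: [0.4384, -0.2646, 0.0863]
tool_rot: [0.774, 0.634, -0.0, -0.001]
contact_force: [0.3, -0.3, 0.2]
gripper_width: 0.451
finger_force: 0.0
```

View pics/k1.png

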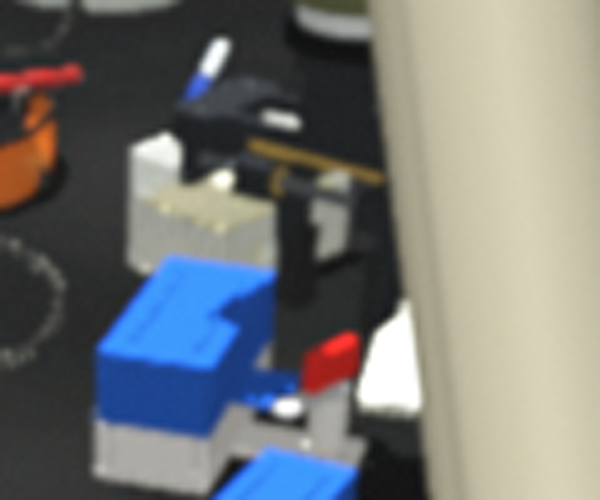

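The lid is fully shut and the one finger I can see (295,260) lines up left of the red fin (332,362). I descend and grip.

```bash
M="python3 -m creep"
$M '[[0,0,-0.1,0,0,0,0.1],[0,0,-0.2,0,0,0,0.1],[0,0,-0.29,0,0,0,0.1],[0,0,-0.29,0,0,0,0.1]]'
$M '[[0,0,0,0,0,0,1],[0,0,0,0,0,0,1],[0,0,0,0,0,0,1],[0,0,0,0,0,0,1],[0,0,0,0,0,0,1],[0,0,0,0,0,0,1]]'
```

```text
time: 18.05
ee_pos: [0.4382, -0.2644, 0.051]
tool_rot: [0.773, 0.634, -0.0, -0.001]
contact_force: [-0.9, 0.1, -0.1]
gripper_width: 0.454
finger_force: 0.0
time: 18.8
ee_pos: [0.4391, -0.2649, 0.0522]
tool_rot: [0.773, 0.634, 0.0, 0.001]
contact_force: [5.1, 0.7, 0.3]
gripper_width: 0.111
finger_force: 29.7
```

Gripped at 9.8 mm, which is the fin. I swing it clockwise about the post.

```bash
M="python3 -m creep"
$M '[[0.007,0,0,0,0,-0.05,1],[0.007,0,0,0,0,-0.1,1],[0.007,0,0,0,0,-0.15,1],[0.007,0,0,0,0,-0.2,1],[0.007,0,0,0,0,-0.2,1]]'
$M '[[0,0,0,0,0,-0.05,1],[0,0,0,0,0,-0.1,1],[0,0,0,0,0,-0.15,1],[0,0,0,0,0,-0.18,1],[0,0,0,0,0,-0.18,1]]'
python3 -c "
from h import *
s=r.get_state();print(np.round(s['moment'],2))"
```

```text
time: 19.42
ee_pos: [0.4387, -0.2645, 0.0522]
tool_rot: [0.931, 0.364, -0.001, -0.0]
contact_force: [-2.1, 1.3, 5.9]
gripper_width: 0.109
finger_force: 29.7
time: 20.05
ee_pos: [0.4385, -0.264, 0.0521]
tool_rot: [0.996, 0.09, -0.001, -0.001]
contact_force: [-2.5, 3.5, 6.8]
gripper_width: 0.113
finger_force: 29.7
[0.54 0.61 0.  ]
```

```bash
M="python3 -m creep"; Q="from h import *
s=r.get_state();print(np.round(s['moment'],2),2*np.arctan2(s['tool_rot'][1],s['tool_rot'][0]))"
$M '[[0,0,0,0,0,-0.008,1],[0,0,0,0,0,-0.012,1],[0,0,0,0,0,-0.012,1]]'; python3 -c "$Q"
$M '[[0,0,0,0,0,-0.006,1],[0,0,0,0,0,-0.012,1],[0,0,0,0,0,-0.012,1]]'; python3 -c "$Q"
```

```text
time: 20.42
ee_pos: [0.4386, -0.264, 0.0521]
tool_rot: [0.997, 0.073, -0.001, -0.001]
contact_force: [-2.1, 3.4, 6.9]
gripper_width: 0.112
finger_force: 30.2
[0.63 0.44 0.43] 0.14515298746773053
time: 20.8
ee_pos: [0.4385, -0.2641, 0.0521]
tool_rot: [0.999, 0.054, -0.001, -0.001]
contact_force: [-3.3, 3.4, 6.8]
gripper_width: 0.113
finger_force: 31.1
[0.54 0.52 0.61] 0.10796500389275722
```

The z moment rose at yaw ≈0.15, so the clamp is at its stop. I release, lift and check.

```bash
M="python3 -m creep"
$M '[[0,0,0,0,0,0,0],[0,0,0,0,0,0,0],[0,0,0,0,0,0,0],[0,0,0,0,0,0,0],[0,0,0.3,0,0,0,0],[0,0,0.7,0,0,0,0],[0,0,1,0,0,0,0],[0,0,1,0,0,0,0]]'
$M '[[-0.5,-0.4,0.3,0,0,0,0],[-0.8,-0.8,0.5,0,0,0,0],[-0.8,-0.8,0.5,0,0,0,0],[-0.8,-0.8,0.5,0,0,0,0]]'
$M '[[-0.5,-0.5,0,0,0,0,0],[-0.6,-1,0,0,0,0,0],[-0.6,-1,0,0,0,0,0],[-0.6,-1,0,0,0,0,0]]'
python3 - <<'E'
from fit import *
W=[cv2.resize(capture(c)[b:b+100,a:a+100,::-1],(400,400),interpolation=cv2.INTER_CUBIC) for c,a,b in(('top',410,145),('scene',315,100))]
cv2.imwrite('pics/f1.png',np.hstack(W))
for n in('water_bottle','petri_dish','clamp_grip','lid_tab'):print(n,[np.round(d['position'],3).tolist() for d in place_of(n,'scene')])
E
```

```text
time: 21.8
ee_pos: [0.4401, -0.2654, 0.1742]
tool_rot: [0.999, 0.052, 0.002, 0.002]
contact_force: [0.6, 0.7, -0.6]
gripper_width: 0.5
finger_force: 0.0
time: 22.3
ee_pos: [0.3425, -0.3615, 0.2312]
tool_rot: [0.999, 0.051, -0.0, -0.0]
contact_force: [-0.6, -0.0, 0.0]
gripper_width: 0.499
finger_force: 0.0
time: 22.8
ee_pos: [0.2718, -0.4802, 0.2305]
tool_rot: [0.999, 0.052, -0.0, -0.001]
contact_force: [-0.3, 1.1, -0.4]
gripper_width: 0.497
finger_force: 0.0
water_bottle [[0.404, 0.28, 0.0]]
petri_dish [[0.362, 0.121, 0.004]]
clamp_grip [[0.434, -0.263, 0.062], [0.339, -0.098, 0.049], [0.473, -0.261, 0.038], [0.525, -0.251, 0.002]]
lid_tab [[0.366, -0.094, 0.025], [0.473, -0.258, 0.036]]
```

View pics/f1.png

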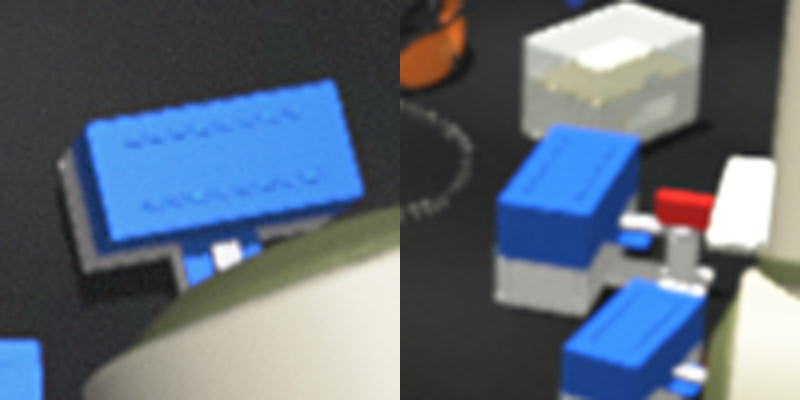

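The lid is shut flush, and the steel bar lies centred over the blue tab (left crop (227,255), right crop (640,222)). The water bottle and the petri dish have not moved, so I hand the job in.

```bash
python3 -c "
from h import *
print(r.sign_off())"
```

```text
the job is handed in; nothing more can be done
None
```

The job is done and handed in at about 23 s: the dye bottle was set upright in the free bay, the lid is shut on its stop, the clamp is swung round over the tab, and the vial, water bottle and petri dish were left alone.

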